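Widen the board holder by one hole and lay the radio board in it

TASK

The circuit-board holder is set too narrow for the green radio board: pull up its red plunger knob, move the sliding jaw outwards, away from the blue fixed jaw, to the next hole, and let the plunger snap fully home there. Then lower the green board onto the ledges between the two blue jaws, long side along the rail and roughly centred across it, so that it lies flat; set it down, do not drop it. Leave the other things on the table where they are.

Things in the scene. Friction and masses are not known exactly. Their poses are not given: they have to be found in the camera images.
- holder: Board holder fixed to the table: dark steel base 110 x 300 x 10 mm (x, y, z), index bar, blue fixed jaw at its -y end, sliding jaw = aluminium carriage 70 x 88 mm with a blue inner jaw. Origin: centre of the base's underside; y runs along the rail from the fixed jaw outwards; z up. Jaw tops 46 mm, carriage top 44 mm above the table.
- jaw (a joint): Sliding jaw's travel along the rail, m: 0 = present hole, growing outwards (+y of the holder), end 0.060. The one next hole is hidden under the carriage, hand-drilled anywhere from 0.028 to 0.040. Sliding takes 2 N, about 6 N with the pin pressed on the bar. With the knob let go, the pin rides on the bar and drops in when slid slowly (20 mm/s) over the hole; the jaw then stands firm, play 1.5 mm either way.
- plunger (a joint): Lift of the plunger knob, m: 0 = pin fully home in a hole, about 0.007 to 0.010 = pin standing on the bar between holes, 0.015 = end of pull. A spring pulls it down with 7 N at 0 and 12 N at 0.015. Pin 8 mm thick, hole 11 mm wide along the rail and 10 mm deep: the jaw is free to leave a hole only with the knob up 10 mm or more.
- knob_mid (a point): Centre of the upright red cylindrical plunger knob on the carriage, diameter 26 mm, 30 mm tall; 73 mm above the table when home (its underside then 14 mm above the carriage top). It pulls straight up and moves with the jaw; fingers standing loosely round it can push it and the jaw along the rail.
- jaw_seat (a point): Point on the sliding jaw: middle of the inner face of its blue lip, at the height of its ledge's top (34 mm above the table). The ledge, 90 mm wide (x), reaches 24 mm inwards (-y) from here; the lip stands 12 mm above the ledge. Axes as the holder's.
- fixed_seat (a point): The same point on the fixed jaw: middle of the inner face of the lip at ledge height; its ledge reaches 24 mm towards +y of the holder. Axes as the holder's. The two faces are 95 mm apart at jaw 0.
- board_grip (a point): Centre of the transformer on the middle of the loose green radio board, 21 mm above the board's underside, axes as the board's. Steel core 34 mm wide along x, 30 mm along y (copper winding 26 x 40 mm), top 38 mm above the underside. The plate is clear for fingers beside the core along x.
- speaker_mid (a point): Bystander: loose round loudspeaker, 76 mm across, 31 mm high; its centre.
- screwdriver: Bystander: red-handled screwdriver lying beyond the holder's far end; origin under its middle.
- pliers: Bystander: pliers with red and blue grips, about 150 mm long, 11 mm high; origin near the pivot.
- jar: Bystander: small glass jar with yellow cap, 52 mm across, 55 mm high; origin under its centre.
- spool: Bystander: black solder spool, 60 mm across, 44 mm high; origin under its centre.
- meter: Bystander: yellow multimeter lying flat, 145 x 75 x 35 mm; origin under its centre.
- board: The green radio board, 240 g or so: plate 80 x 115 mm (own x, y), 4 mm thick, z up; origin at the centre of its underside. Parts up to 24 mm high stand near the two short (y) ends. It may lie either way round in the holder.
Not all that is in view belongs to the job. What is shaped like the board but pink or purple is not meant.

How it is judged:
By the outcome, as a careful person would: the job done as asked, in the order asked, and still so for the second after the job is handed in, with the robot touching nothing.
It also fails if it takes over 54 s, if anything falls off the work surface, if the arm or the gripper's body presses on something with over 40 N, if the wrist force passes 120 N, or if a joint passes its speed limit or range.

ROBOT

A 7-joint arm with a two-finger parallel gripper is mounted at the origin on the work surface. World frame = base frame: x ahead of the robot, y to its left, z up, the work surface at z = 0. Lengths are in m, angles in rad, forces in N, time in s.
With the tool pointing down it reaches from about 0.4 to 0.85 m from the base axis. Payload 4.5 kg.
Tool frame: the origin (TCP) lies between the finger pads; the fingertips stand 11 mm ahead of it and the grasp point (between the pads) lies 8 mm behind it (r.tip_reach is the distance from the TCP to the fingertips, in m); x points along the fingers, y is the direction in which the jaws open and shut, and the axes are right-handed (so a half turn about x gives the same grasp; the last joint's range is limited). The gripper opens to 88 mm and grips with 3 to 60 N. Pads are 18 mm wide; open, the fingers measure 123 mm over their backs; the gripper's body (75 mm by 187 mm) begins 45 mm behind the grasp point.
Start: joints at [-1.293, 0.689, -0.195, 1.565, 0.157, 0.902, -0.215], TCP at [0.151, 0.607, 0.25] pointing down, gripper open.
Joint ranges: [-3.01, 3.01], [-0.46, 2.08], [-1.47, 1.51], [0.13, 2.56], [-1, 4.14], [0.04, 2.09], [-2.66, 2.66]. Speed limits (rad/s): [2.57, 2.57, 3.14, 3.14, 3.14, 3.14, 3.14].

INTERFACE

Orientations are given as a unit quaternion [x, y, z, w].
In Python, from plant import r gives the robot as it stands.
- The arm moves only by the tool drive_tool, never from a script. Its argument "deltas" is a list of rows, each a list of 3 entries, a list of its own where there are three numbers: the turn, a rotation vector about the tool's x, y, z in degrees, then the shift along the tool's x, y, z in cm, then the finger opening in cm, from 0 to 8.81. A call has 1 to 12 rows; each row shifts and turns the commanded pose from where the row before left it, along the tool's axes as they then stand; what a row does not reach is not made up. A row lasts 1/12 s, in which the tool goes at most 41.7 mm and 7.16 degrees, less where a joint would pass 70% of its speed; a pose out of reach is approached as far as the arm can. A call is refused whole if a number of a shift passes 4.17 or a number of a turn 7.16, either way. A call with a gripper value outside its range is refused whole. The fingers move at their own pace and stop on an object; "force" is the grip in N (left out, the last holds). Time passes only in rows, so rows that do not move let the fingers close. It gives the time, the measured TCP pose, the force and the opening at its end, in the units of the state.
- r.get_state(): the state, without advancing time (a new reading comes with each control period).
- r.snapshot(name): name is "scene" or "top"; returns a dict with "color" (400x640x3 uint8, red, green, blue), "fov_y" (degrees; the focal length in pixels is half the picture's height over the tangent of half this angle, whatever the lens; pixels are square), "cx", "cy" (the principal point, pixels), "extrinsics" (4x4, takes a point from world to camera coordinates). Camera axes: x right, y up, looking along -z (the intrinsics and any distortion apply to the point x, -y, -z); pixel columns grow to the right and rows downward; lengths in m; the calibration is good to about 2 mm. A picture is of the moment at which its call begins. There is no depth.
- r.finish_job(): hands the job in, once; it reports no verdict.
The state is a dict: "clock": time; "q": joint angles; "qd": joint speeds; "joint_torque": joint torques, N m; "tool_pos": TCP position; "eef_rot": TCP orientation; "contact_force": force on the tool from outside, world axes, zero at the start; "moment": the same for the moment, N m; "opening": opening from 0.0 (shut) to 1.0 (fully open).
Only numpy, scipy, OpenCV 4.12 (cv2) and the standard library are available. Lean on these libraries where they do the work, as an engineer would, in place of code of your own. Each camera call takes 0.05 s, during which the arm holds its last target. There are 200 camera calls.

## Working session

There is one attempt and no reset: what is moved stays moved. The work goes in short steps, Python scripts to look and compute and a tool call to move; the robot and the scene stay as the last step left them, time stands still between calls to the robot, and variables do not carry over. Pictures are saved under pics/ and viewed, about 8 in all and at most 12, crops included, and the job is handed in when it is done.

Besides the shell and the picture viewer there is one more tool, called after "Call:" as name([rows], argument=value, ...), one row to a line, values as JSON. drive_tool: Moves the arm, as the interface text tells. Its arguments: {"type":"object","properties":{"deltas":{"type":"array","items":{"type":"array"}},"force":{"type":"number"}},"required":["deltas"]}

```bash
ls; mkdir -p pics; cat > h.py <<'E'
import numpy as np,cv2
from plant import r
def snap(n,f):
    s=r.snapshot(n); cv2.imwrite('pics/'+f+'.png',s['color'][:,:,::-1]); np.savez('pics/'+f+'.npz',**{k:np.array(v) for k,v in s.items()}); return s
def cam(f):
    s=np.load('pics/'+f+'.npz'); F=200/np.tan(np.radians(float(s['fov_y']))/2); return F,float(s['cx']),float(s['cy']),s['extrinsics']
def px(f,p):
    F,cx,cy,E=cam(f); c=E[:3,:3]@np.array(p)+E[:3,3]; return np.array([cx+F*c[0]/-c[2],cy-F*c[1]/-c[2]])
def ray(f,u,v):
    F,cx,cy,E=cam(f); d=E[:3,:3].T@np.array([(u-cx)/F,-(v-cy)/F,-1]); o=-E[:3,:3].T@E[:3,3]; return o,d
def at(f,u,v,z):
    o,d=ray(f,u,v); return o+d*(z-o[2])/d[2]
def crop(f,x,y,w,h,k):
    im=cv2.imread('pics/'+f+'.png')[y:y+h,x:x+w]; cv2.imwrite('pics/'+f+'_c%d_%d.png'%(x,y),cv2.resize(im,None,fx=k,fy=k,interpolation=cv2.INTER_CUBIC))
E
python3 - <<'E'
from h import *
for n in('scene','top'):
    s=snap(n,n+'0'); print(s['fov_y'],s['cx'],s['cy'],s['extrinsics'].round(3).tolist(),s.keys())
a=cv2.imread('pics/scene0.png');b=cv2.imread('pics/top0.png')
s=r.get_state();print(s)
E
```

```text
pics
45.60260592399571 319.30408296513133 199.74758999866324 [[-0.228, 0.974, 0.012, 0.015], [-0.742, -0.182, 0.646, 0.352], [0.631, 0.138, 0.763, -1.734], [0.0, 0.0, 0.0, 1.0]] dict_keys(['color', 'fov_y', 'cx', 'cy', 'extrinsics'])
45.49368571422702 313.8624181692338 207.2270381569897 [[0.007, -1.0, 0.006, 0.082], [0.996, 0.008, 0.092, -0.542], [-0.092, 0.005, 0.996, -1.573], [0.0, 0.0, 0.0, 1.0]] dict_keys(['color', 'fov_y', 'cx', 'cy', 'extrinsics'])
{'clock': 0.1, 'q': array([-1.29321088,  0.68988987, -0.19452048,  1.56620998,  0.15726169,
        0.90251921, -0.21508849]), 'qd': array([ 0.00067021, -0.00310453, -0.0022116 , -0.00152248, -0.00038539,
        0.00048218, -0.00091326]), 'joint_torque': array([-3.64995845e-03, -5.28500032e+01, -1.27214335e+00, -1.53838956e+01,
       -5.27136074e-02,  1.94892848e-03,  5.25304745e-05]), 'tool_pos': array([0.15076272, 0.60598465, 0.24900463]), 'eef_rot': array([ 0.08537792,  0.70190056, -0.08653522,  0.70182467]), 'contact_force': array([ 0.78411053, -0.09079655,  0.3626815 ]), 'moment': array([ 0.01415148,  0.05250055, -0.06978103]), 'opening': 1.0001981950229626}
```

View pics/top0.png

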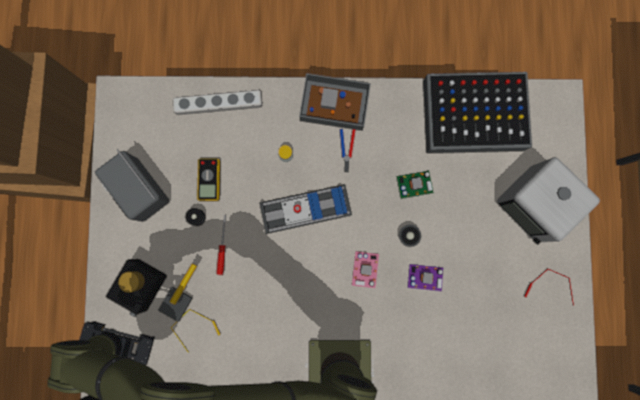

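View pics/scene0.png

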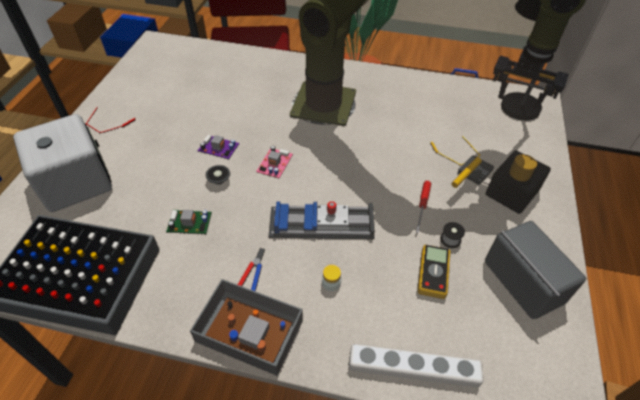

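```bash
python3 - <<'E'
from h import *
a=cv2.imread('pics/top0.png')[160:260,250:450];b=cv2.imread('pics/scene0.png')[180:260,150:390]
k=lambda i,f:cv2.resize(i,None,fx=f,fy=f,interpolation=cv2.INTER_CUBIC)
A=k(a,4);B=cv2.resize(b,(800,267),interpolation=cv2.INTER_CUBIC)
cv2.imwrite('pics/c0.png',np.vstack([k(a[:70],4),B])); 
def m(f,h,box):
    im=cv2.imread('pics/'+f+'.png');x,y,w,hh=box;H=cv2.cvtColor(im[y:y+hh,x:x+w],cv2.COLOR_BGR2HSV)
    M=cv2.inRange(H,h[0],h[1]);ys,xs=np.nonzero(M);return M,xs.mean()+x,ys.mean()+y,len(xs)
for f,b in(('top0',(285,195,30,25)),('scene0',(315,190,35,40))):
    M,u,v,n=m(f,((0,120,80),(12,255,255)),b);print(f,'knob',u,v,n,at(f,u,v,.073),at(f,u,v,.088))
for f,b in(('top0',(390,160,50,45)),('scene0',(160,200,60,40))):
    M,u,v,n=m(f,((45,90,20),(90,255,255)),b);c=max(cv2.findContours(M,0,2)[0],key=cv2.contourArea)
    rr=cv2.boxPoints(cv2.minAreaRect(c))+np.array(b[:2]);print(f,'board',u,v,n,rr.tolist(),[at(f,*p,.004)[:2].round(3).tolist() for p in rr])
for f,b in(('top0',(255,180,100,55)),('scene0',(265,190,115,55))):
    M,u,v,n=m(f,((100,100,40),(125,255,255)),b)
    for c in cv2.findContours(M,0,2)[0]:
        if cv2.contourArea(c)>20:
            rr=cv2.boxPoints(cv2.minAreaRect(c))+np.array(b[:2]);print(f,'blue',rr.tolist(),[at(f,*p,.046)[:2].round(3).tolist() for p in rr])
E
```

```text
top0 knob 296.9714285714286 208.17142857142858 35 [0.53316504 0.14106457 0.073     ] [0.53180871 0.14060433 0.088     ]
scene0 knob 331.1666666666667 207.63636363636363 66 [0.53268821 0.14220335 0.073     ] [0.54478857 0.14435626 0.088     ]
top0 board 412.70118343195264 184.79289940828403 338 [[396.88799715042114, 176.38400077819824], [428.3039970397949, 170.67199897766113], [432.1440010070801, 191.79200172424316], [400.72800064086914, 197.5040054321289]] [[0.651, -0.197], [0.672, -0.305], [0.599, -0.317], [0.579, -0.209]]
scene0 board 190.62629757785467 223.8477508650519 289 [[187.8823528289795, 231.47058486938477], [193.47058868408203, 209.1176471710205], [209.70587921142578, 213.17647171020508], [204.11764526367188, 235.52941131591797]] [[0.659, -0.244], [0.579, -0.261], [0.582, -0.209], [0.661, -0.194]]
top0 blue [[306.6123580932617, 193.32022666931152], [316.83707427978516, 190.9606761932373], [322.8707809448242, 217.10674285888672], [312.6460647583008, 219.46629333496094]] [[0.585, 0.11], [0.593, 0.077], [0.507, 0.056], [0.499, 0.09]]
top0 blue [[329.8941192626953, 188.02352809906006], [341.22352600097656, 185.50588130950928], [347.22352600097656, 212.5058822631836], [335.8941192626953, 215.02352905273438]] [[0.604, 0.033], [0.612, -0.004], [0.523, -0.024], [0.514, 0.013]]
scene0 blue [[304.0, 203.0], [316.0, 203.0], [316.0, 229.0], [304.0, 229.0]] [[0.513, 0.059], [0.504, 0.092], [0.595, 0.114], [0.603, 0.082]]
scene0 blue [[273.557523727417, 228.63716506958008], [275.3451347351074, 201.8230094909668], [288.6194705963135, 202.70796585083008], [286.83185958862305, 229.52212142944336]] [[0.621, 0.0], [0.528, -0.022], [0.522, 0.016], [0.616, 0.037]]
```

View pics/c0.png

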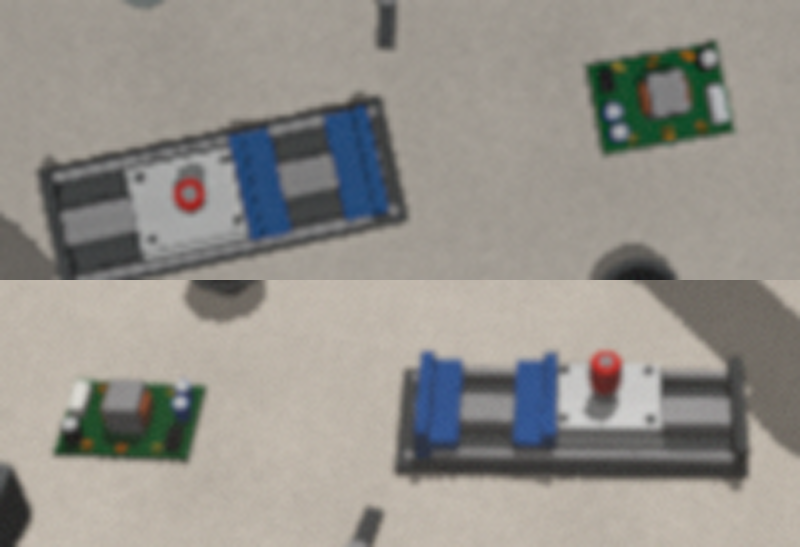

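```bash
cat >> h.py <<'E'
from scipy.spatial.transform import Rotation as R
def goto(p,yaw):
    "delta (cm, deg) to TCP p, tool down, tool y along world yaw (deg), mod 180; shifts are in the present tool axes"
    s=r.get_state(); T=R.from_quat(s['eef_rot']); best=None
    for y in(yaw,yaw+180):
        c=np.radians(y); Y=np.array([np.cos(c),np.sin(c),0]);X=np.array([0,0,-1.]);G=R.from_matrix(np.c_[X,Y,np.cross(X,Y)])
        v=(T.inv()*G).as_rotvec(degrees=True)
        if best is None or np.linalg.norm(v)<np.linalg.norm(best[0]): best=(v,G)
    d=np.array(p)-s['tool_pos']
    print('t',round(s['clock'],2),'pos',s['tool_pos'].round(4),'F',s['contact_force'].round(1),'op',round(s['opening']*8.81,2))
    print('turn',best[0].round(2),'shift now-axes',(T.inv().apply(d)*100).round(2),'shift goal-axes',(best[1].inv().apply(d)*100).round(2))
E
python3 - <<'E'
from h import *
print(R.from_quat(r.get_state()['eef_rot']).as_matrix().round(3).tolist(),r.get_state()['q'][6])
goto([.5325,.1413,.13],103.3)
for f,e in(('top0',[(316.8,191.),(322.9,217.1),(329.9,188.),(335.9,215.)]),('scene0',[(304,203),(304,229),(288.6,202.7),(286.8,229.5)])):
    print(f,[at(f,*p,.034)[:2].round(4).tolist() for p in e])
E
```

```text
[[-0.0, 0.241, 0.97], [-0.002, 0.97, -0.241], [-1.0, -0.002, 0.0]] -0.21508848531232316
t 0.1 pos [0.1508 0.606  0.249 ] F [ 0.8 -0.1  0.4] op 8.81
turn [-2.726e+01 -2.000e-02  9.000e-02] shift now-axes [ 11.96 -35.86  48.26] shift goal-axes [ 11.9  -54.    26.46]
top0 [[0.5948, 0.0767], [0.5076, 0.0558], [0.6053, 0.0329], [0.5149, 0.0126]]
scene0 [[0.503, 0.0562], [0.5941, 0.0795], [0.5125, 0.0124], [0.6071, 0.0336]]
```

Call:
drive_tool([
  [[0,0,0],[0,-2.24,3.02],7],
  [[0,0,0],[0,-2.24,3.02],7],
  [[0,0,0],[0,-2.24,3.02],7],
  [[0,0,0],[0,-2.24,3.02],7],
  [[0,0,0],[0,-2.24,3.02],7],
  [[0,0,0],[0,-2.24,3.02],7],
  [[0,0,0],[0,-2.24,3.02],7],
  [[0,0,0],[0,-2.24,3.02],7],
  [[0,0,0],[0.5,-2.24,3.02],7],
  [[0,0,0],[0.5,-2.24,3.02],7],
  [[0,0,0],[1,-2.24,3.02],7],
  [[0,0,0],[1,-2.24,3.02],7],
])

```text
clock: 1.1
tool_pos: [0.4386, 0.2567, 0.2195]
eef_rot: [0.086, 0.702, -0.086, 0.702]
contact_force: [0.5, 0.4, -0.4]
opening: 0.789
```

```bash
python3 -c "
from h import *
goto([.5325,.1413,.13],103)"
```

```text
t 1.1 pos [0.4386 0.2567 0.2195] F [ 0.5  0.4 -0.4] op 6.95
turn [-2.696e+01  2.000e-02 -2.000e-02] shift now-axes [ 8.95 -8.93 11.89] shift goal-axes [  8.95 -13.35   6.55]
```

Call:
drive_tool([
  [[0,0,0],[0.5,-2.23,2.97],7],
  [[0,0,0],[0.5,-2.23,2.97],7],
  [[0,0,0],[0.5,-2.23,2.97],7],
  [[0,0,0],[0.5,-2.24,2.98],7],
  [[-6.74,0,0],[1.7,0,0],7],
  [[-6.74,0,0],[1.7,0,0],7],
  [[-6.74,0,0],[1.7,0,0],7],
  [[-6.74,0,0],[1.7,0,0],7],
  [[0,0,0],[0,0,0],7],
  [[0,0,0],[0,0,0],7],
])

```text
clock: 1.93
tool_pos: [0.5308, 0.1426, 0.131]
eef_rot: [-0.079, 0.704, 0.079, 0.702]
contact_force: [0.3, 0.1, 0.6]
opening: 0.794
```

```bash
python3 -c "
from h import *
goto([.5325,.1413,.066],103)
snap('scene','s1');snap('top','t1');crop('s1',250,130,160,120,5)"
```

```text
t 1.93 pos [0.5308 0.1426 0.131 ] F [0.3 0.1 0.6] op 7.0
turn [-0.19 -0.13 -0.01] shift now-axes [ 6.5  -0.16  0.15] shift goal-axes [ 6.5  -0.16  0.13]
```

View pics/s1_c250_130.png

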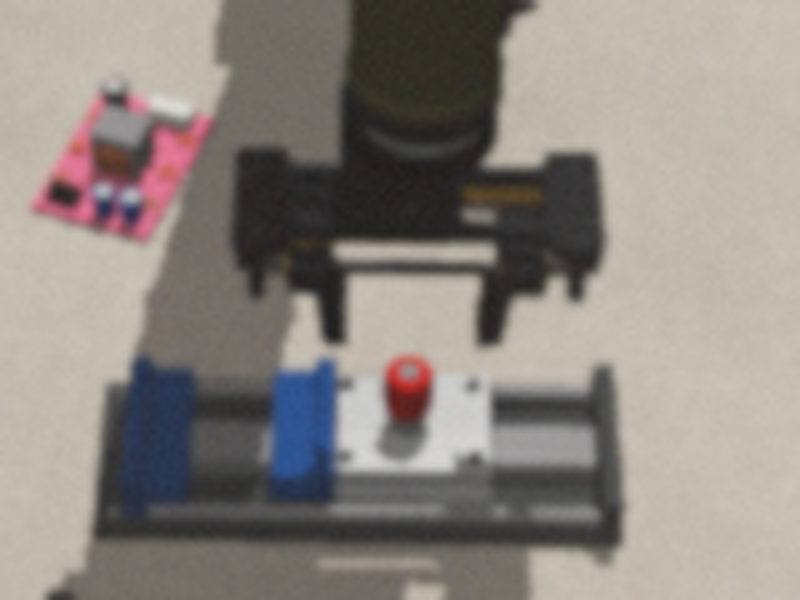

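Call:
drive_tool([
  [[0,0,0],[1.6,-0.16,0.14],7],
  [[0,0,0],[1.6,0,0],7],
  [[0,0,0],[1.6,0,0],7],
  [[0,0,0],[1.0,0,0],6],
  [[0,0,0],[0.7,0,0],5],
  [[0,0,0],[0,0,0],4],
  [[0,0,0],[0,0,0],3],
  [[0,0,0],[0,0,0],2],
  [[0,0,0],[0,0,0],2],
  [[0,0,0],[0,0,0],2],
  [[0,0,0],[0,0,0],2],
], force=40)

```text
clock: 2.95
tool_pos: [0.5336, 0.1421, 0.0674]
eef_rot: [-0.08, 0.702, 0.08, 0.703]
contact_force: [0.3, 0.5, 3.3]
opening: 0.28
```

Call:
drive_tool([
  [[0,0,0],[-0.3,0,0],2],
  [[0,0,0],[-0.3,0,0],2],
  [[0,0,0],[-0.3,0,0],2],
  [[0,0,0],[-0.3,0,0],2],
  [[0,0,0],[-0.15,0,0],2],
  [[0,0,0],[0,0,0],2],
  [[0,0,0],[0,0,0],2],
])

```text
clock: 3.53
tool_pos: [0.5335, 0.142, 0.0801]
eef_rot: [-0.08, 0.702, 0.08, 0.703]
contact_force: [3.7, 2.6, -11.7]
opening: 0.283
```

Call:
drive_tool([
  [[0,0,0],[0,0.25,0],2],
  [[0,0,0],[0,0.25,0],2],
  [[0,0,0],[0,0.25,0],2],
  [[0,0,0],[0,0.25,0],2],
  [[0,0,0],[0,0.25,0],2],
  [[0,0,0],[0,0.25,0],2],
  [[0,0,0],[0,0.25,0],2],
  [[0,0,0],[0,0,0],2],
])

```text
clock: 4.2
tool_pos: [0.53, 0.1576, 0.08]
eef_rot: [-0.08, 0.702, 0.079, 0.703]
contact_force: [5.1, -0.0, -11.7]
opening: 0.282
```

Call:
drive_tool([
  [[0,0,0],[0.25,0,0],2],
  [[0,0,0],[0.25,0,0],2],
  [[0,0,0],[0,0,0],3.2],
  [[0,0,0],[0.3,0,0],3.2],
  [[0,0,0],[0.3,0,0],3.2],
  [[0,0,0],[0,0,0],3.2],
])

```text
clock: 4.7
tool_pos: [0.5282, 0.1585, 0.0688]
eef_rot: [-0.08, 0.703, 0.08, 0.702]
contact_force: [-0.2, 0.2, 0.4]
opening: 0.363
```

Call:
drive_tool([
  [[0,0,0],[0,0.16,0],3.2],
  [[0,0,0],[0,0.16,0],3.2],
  [[0,0,0],[0,0.16,0],3.2],
  [[0,0,0],[0,0.16,0],3.2],
])

```text
clock: 5.03
tool_pos: [0.5281, 0.1611, 0.0689]
eef_rot: [-0.081, 0.703, 0.077, 0.702]
contact_force: [1.4, -5.6, -0.1]
opening: 0.364
```

Call:
drive_tool([
  [[0,0,0],[0,0.16,0],3.2],
  [[0,0,0],[0,0.16,0],3.2],
  [[0,0,0],[0,0.16,0],3.2],
])

```text
clock: 5.28
tool_pos: [0.5266, 0.1681, 0.0689]
eef_rot: [-0.08, 0.703, 0.079, 0.702]
contact_force: [1.0, -4.9, -1.8]
opening: 0.363
```

Call:
drive_tool([
  [[0,0,0],[0,0.16,0],3.2],
  [[0,0,0],[0,0.16,0],3.2],
  [[0,0,0],[0,0.16,0],3.2],
])

```text
clock: 5.53
tool_pos: [0.5254, 0.1739, 0.069]
eef_rot: [-0.08, 0.703, 0.08, 0.702]
contact_force: [0.3, -5.5, -4.3]
opening: 0.364
```

Call:
drive_tool([
  [[0,0,0],[0,0.16,0],3.2],
  [[0,0,0],[0,0.16,0],3.2],
])

```text
clock: 5.7
tool_pos: [0.5246, 0.1782, 0.0692]
eef_rot: [-0.08, 0.703, 0.081, 0.702]
contact_force: [-0.8, -1.8, -0.8]
opening: 0.367
```

Call:
drive_tool([
  [[0,0,0],[0,0.16,0],3.2],
  [[0,0,0],[0,0.16,0],3.2],
])

```text
clock: 5.87
tool_pos: [0.5244, 0.179, 0.0692]
eef_rot: [-0.081, 0.703, 0.079, 0.702]
contact_force: [2.4, -9.7, -2.5]
opening: 0.365
```

Call:
drive_tool([
  [[0,0,0],[0,0.16,0],3.2],
  [[0,0,0],[0,0.16,0],3.2],
  [[0,0,0],[0,0,0],3.2],
])

```text
clock: 6.12
tool_pos: [0.5243, 0.1792, 0.0691]
eef_rot: [-0.081, 0.703, 0.077, 0.702]
contact_force: [2.7, -11.1, -2.3]
opening: 0.362
```

Call:
drive_tool([
  [[0,0,0],[0,-0.3,0],3.2],
  [[0,0,0],[0,-0.3,0],4],
  [[0,0,0],[0,0,0],5.5],
  [[0,0,0],[0,0,0],7],
  [[0,0,0],[-2.0,0,0],7],
  [[0,0,0],[-4,0,0],7],
  [[0,0,0],[-4,0,0],6],
  [[0,0,0],[-2,-3.5,0],5.5],
  [[0,0,0],[0,-4,0],5],
  [[0,0,0],[0,-4,0],5],
  [[0,0,0],[0,-4,0],5],
  [[0,0,0],[0,-4,0],5],
])

```text
clock: 7.12
tool_pos: [0.5694, -0.0124, 0.19]
eef_rot: [-0.08, 0.702, 0.081, 0.703]
contact_force: [0.4, 1.1, -0.5]
opening: 0.566
```

Call:
drive_tool([
  [[0,0,0],[0,-4,0],5],
  [[0,0,0],[0,-4,0],5],
  [[0,0,0],[0,-2,0],5],
  [[0,0,0],[0,0,0],5],
])

```text
clock: 7.45
tool_pos: [0.5921, -0.1162, 0.189]
eef_rot: [-0.078, 0.702, 0.076, 0.703]
contact_force: [-0.6, -0.3, 0.3]
opening: 0.567
```

```bash
python3 - <<'E'
from h import *
snap('scene','s2');snap('top','t2')
a=cv2.imread('pics/t2.png')[160:240,250:450];b=cv2.imread('pics/s2.png')[180:260,150:390]
cv2.imwrite('pics/c2.png',np.vstack([cv2.resize(a,(800,320),interpolation=2),cv2.resize(b,(800,267),interpolation=2)]))
print(r.get_state()['tool_pos'])
def m(f,h,box):
    im=cv2.imread('pics/'+f+'.png');x,y,w,hh=box;H=cv2.cvtColor(im[y:y+hh,x:x+w],cv2.COLOR_BGR2HSV)
    M=cv2.inRange(H,h[0],h[1]);ys,xs=np.nonzero(M);return M,xs.mean()+x,ys.mean()+y,len(xs)
for f,b in(('t2',(265,190,50,35)),('s2',(315,185,55,45))):
    M,u,v,n=m(f,((0,120,80),(12,255,255)),b);print(f,'knob',u,v,n,at(f,u,v,.073),at(f,u,v,.088), at(f,u,v,.081))
E
```

```text
[ 0.59157836 -0.10894089  0.1893209 ]
t2 knob 287.2121212121212 210.45454545454544 33 [0.52547709 0.17264509 0.073     ] [0.52419551 0.17187777 0.088     ] [0.52479358 0.17223585 0.081     ]
s2 knob 343.12307692307695 207.84615384615384 65 [0.52552428 0.17466652 0.073     ] [0.53772963 0.17634365 0.088     ] [0.5320338  0.17556099 0.081     ]
```

View pics/c2.png

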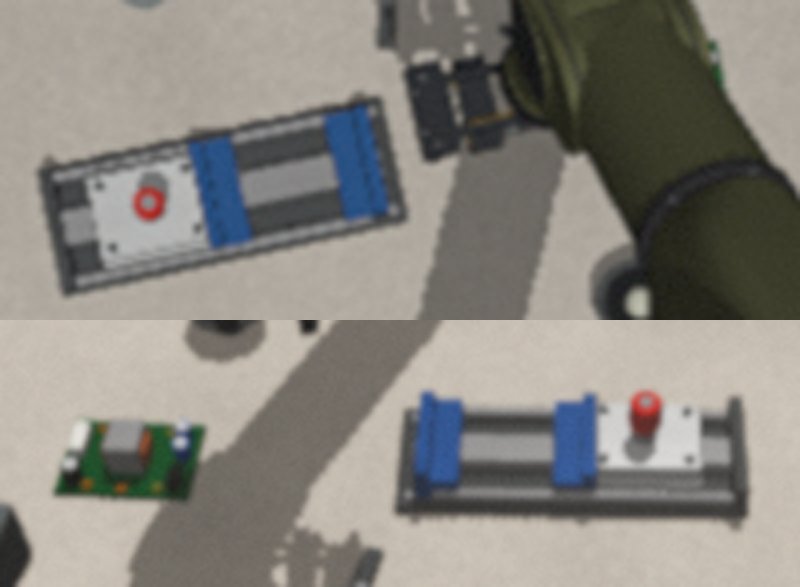

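```bash
python3 - <<'E'
from h import *
print(at('top0',416.7,183.2,.038),at('scene0',187.5,214.5,.038))
t=np.array([at('top0',250+u/4,160+v/4,.004)[:2] for u,v in[(586,64),(716,42),(733,131),(603,154)]])
s=np.array([at('scene0',150+u/3.333,180+(v-280)/3.333,.004)[:2] for u,v in[(72,378),(206,385),(190,461),(55,455)]])
for c in(t,s):
    print(c.round(4).tolist(),c.mean(0)); d=[c[1]-c[0],c[2]-c[1],c[2]-c[3],c[3]-c[0]]
    print([(round(np.linalg.norm(e),4),round(np.degrees(np.arctan2(e[1],e[0])),1)) for e in d])
crop('s2',160,200,60,45,8)
goto([.627,-.258,.19],13)
goto([.627,-.258,.019],-10)
E
```

```text
[ 0.62325486 -0.25690616  0.038     ] [ 0.62551694 -0.25231282  0.038     ]
[[0.6525, -0.1957], [0.6724, -0.3072], [0.5958, -0.3205], [0.5752, -0.2095]] [ 0.62398099 -0.25820139]
[(np.float64(0.1133), np.float64(-79.9)), (np.float64(0.0777), np.float64(-170.1)), (np.float64(0.1129), np.float64(-79.5)), (np.float64(0.0785), np.float64(-169.9))]
[[0.5952, -0.3226], [0.5747, -0.2052], [0.6554, -0.1878], [0.6766, -0.3011]] [ 0.6254648  -0.25417368]
[(np.float64(0.1193), np.float64(99.9)), (np.float64(0.0826), np.float64(12.1)), (np.float64(0.1153), np.float64(100.6)), (np.float64(0.0842), np.float64(14.8))]
t 7.55 pos [ 0.5916 -0.1089  0.1893] F [ 0.3 -0.2 -0.6] op 5.0
turn [89.96 -0.   -0.14] shift now-axes [ -0.09 -15.32   0.11] shift goal-axes [-0.07  0.1  15.32]
t 7.55 pos [ 0.5916 -0.1089  0.1893] F [ 0.3 -0.2 -0.6] op 5.0
turn [-6.704e+01  1.300e-01 -3.000e-02] shift now-axes [ 17.01 -15.35   0.08] shift goal-axes [ 17.03  -6.08 -14.06]
```

View pics/s2_c160_200.png

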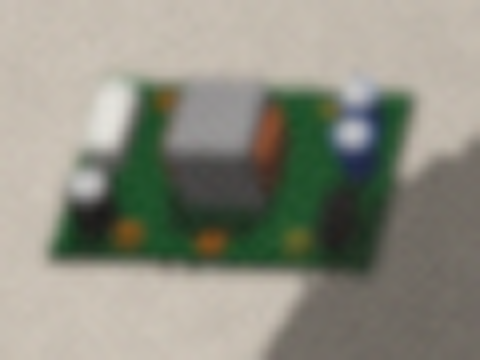

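```bash
python3 -c "
from h import *
print(r.get_state()['q'].round(2))
goto([.6245,-.2555,.10],10.5)"
```

```text
[ 0.35  0.76 -0.44  1.69  0.43  0.79  1.51]
t 7.55 pos [ 0.5916 -0.1089  0.1893] F [ 0.3 -0.2 -0.6] op 5.0
turn [-87.54   0.13  -0.  ] shift now-axes [  8.91 -15.03  -0.09] shift goal-axes [  8.93  -0.57 -15.01]
```

Call:
drive_tool([
  [[0,0,0],[0,-3.75,0],5.5],
  [[0,0,0],[0,-3.75,0],5.5],
  [[0,0,0],[0,-3.75,0],5.5],
  [[0,0,0],[0,-3.75,0],5.5],
  [[7.1,0,0],[0,0,0],5.5],
  [[7.1,0,0],[0,0,0],5.5],
  [[7.1,0,0],[0,0,0],5.5],
  [[7.1,0,0],[0,0,0],5.5],
  [[7.1,0,0],[0,0,0],5.5],
  [[7.1,0,0],[0,0,0],5.5],
  [[7.1,0,0],[0,0,0],5.5],
  [[7.1,0,0],[0,0,0],5.5],
])

```text
clock: 8.55
tool_pos: [0.626, -0.2516, 0.1894]
eef_rot: [0.265, 0.656, -0.263, 0.656]
contact_force: [0.0, -0.3, -0.4]
opening: 0.621
```

Call:
drive_tool([
  [[7.1,0,0],[2,0,0],5.5],
  [[7.1,0,0],[2,0,0],5.5],
  [[7.1,0,0],[2,0,0],5.5],
  [[7.1,0,0],[2,0,0],5.5],
  [[7.1,0,0],[1,0,0],5.5],
  [[0,0,0],[0,0,0],5.5],
  [[0,0,0],[0,0,0],5.5],
])

```text
clock: 9.13
tool_pos: [0.6256, -0.2525, 0.0989]
eef_rot: [0.45, 0.547, -0.449, 0.545]
contact_force: [0.6, 0.2, 0.4]
opening: 0.622
```

```bash
python3 -c "
from h import *
print(r.get_state()['q'].round(2))
goto([.6245,-.2555,.019],10.5)
snap('scene','s3');crop('s3',130,150,120,90,6)"
```

```text
[ 0.33  0.94 -0.02  1.51  0.02  0.69  0.49]
t 9.13 pos [ 0.6256 -0.2525  0.0989] F [0.6 0.2 0.4] op 5.48
turn [ 0.6  -0.12  0.01] shift now-axes [ 7.99 -0.17  0.29] shift goal-axes [ 7.99 -0.16  0.28]
```

View pics/s3_c130_150.png

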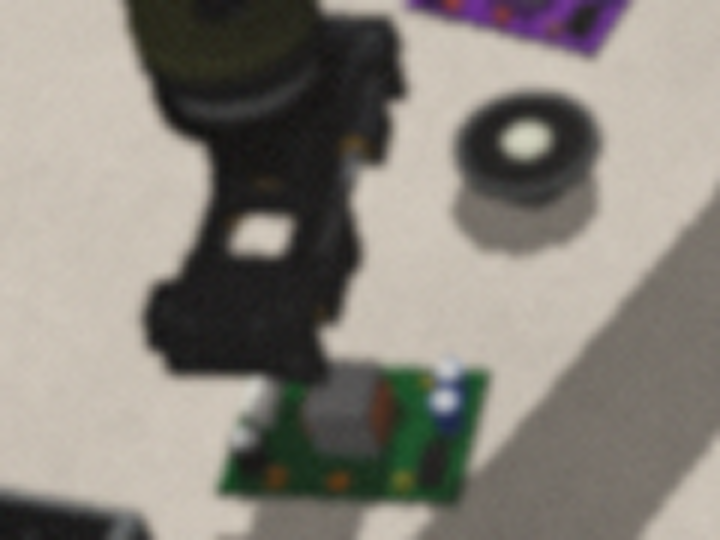

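Call:
drive_tool([
  [[0.6,0,0],[1.5,-0.16,0.28],5.5],
  [[0,0,0],[2,0,0],5.5],
  [[0,0,0],[2,0,0],5.5],
  [[0,0,0],[1,0,0],5.5],
  [[0,0,0],[0.7,0,0],5.5],
  [[0,0,0],[0.6,0,0],5.5],
  [[0,0,0],[0,0,0],5.5],
], force=25)

```text
clock: 9.77
tool_pos: [0.6239, -0.2586, 0.0209]
eef_rot: [0.454, 0.542, -0.454, 0.542]
contact_force: [0.3, 0.1, 0.5]
opening: 0.626
```

Call:
drive_tool([
  [[0,0,0],[0,0,0],4.5],
  [[0,0,0],[0,0,0],3.8],
  [[0,0,0],[0,0,0],3.2],
  [[0,0,0],[0,0,0],2.8],
  [[0,0,0],[0,0,0],2.8],
  [[0,0,0],[0,0,0],2.8],
])

```text
clock: 10.27
tool_pos: [0.6243, -0.2591, 0.022]
eef_rot: [0.454, 0.542, -0.454, 0.542]
contact_force: [-0.8, 0.5, 5.2]
opening: 0.382
```

Call:
drive_tool([
  [[0,0,0],[-1,0,0],2.8],
  [[0,0,0],[-2,0,0],2.8],
  [[0,0,0],[-3,0,0],2.8],
  [[0,0,0],[-3,0,0],2.8],
  [[0,0,0],[-2,0,0],2.8],
  [[0,0,0],[0,0,0],2.8],
])

```text
clock: 10.77
tool_pos: [0.6265, -0.26, 0.136]
eef_rot: [0.455, 0.539, -0.453, 0.545]
contact_force: [0.8, 0.2, -3.0]
opening: 0.381
```

```bash
python3 -c "
from h import *
goto([.552,.059,.13],13)"
```

```text
t 10.77 pos [ 0.6265 -0.26    0.136 ] F [ 0.8  0.2 -3. ] op 3.36
turn [-2.92  0.24 -0.41] shift now-axes [  0.46  -1.76 -32.71] shift goal-axes [  0.6   -0.09 -32.76]
```

Call:
drive_tool([
  [[-2.9,0,0],[0,0,-1.5],2.8],
  [[0,0,0],[0,0,-3],2.8],
  [[0,0,0],[0,0,-3.2],2.8],
  [[0,0,0],[0,0,-3.2],2.8],
  [[0,0,0],[0,0,-3.2],2.8],
  [[0,0,0],[0,0,-3.2],2.8],
  [[0,0,0],[0,0,-3.2],2.8],
  [[0,0,0],[0,0,-3.2],2.8],
  [[0,0,0],[0,0,-3.2],2.8],
  [[0,0,0],[0,0,-3.0],2.8],
  [[0,0,0],[0,0,-2],2.8],
  [[0,0,0],[0,0,-0.7],2.8],
])

```text
clock: 11.77
tool_pos: [0.549, 0.0641, 0.1298]
eef_rot: [0.438, 0.556, -0.438, 0.553]
contact_force: [-0.2, 0.4, -3.0]
opening: 0.385
```

Call:
drive_tool([
  [[0,0,0],[1,0,0],2.8],
  [[0,0,0],[1,0,0],2.8],
  [[0,0,0],[0,0,0],2.8],
  [[0,0,0],[0,0,0],2.8],
])

```text
clock: 12.1
tool_pos: [0.5507, 0.0564, 0.1098]
eef_rot: [0.44, 0.553, -0.442, 0.552]
contact_force: [0.2, -0.9, -3.7]
opening: 0.383
```

```bash
python3 -c "
from h import *
snap('scene','s4');crop('s4',250,130,160,120,5)
goto([.552,.059,.06],13)"
```

```text
t 12.15 pos [0.5512 0.0567 0.1104] F [ 0.5  0.  -2.9] op 3.37
turn [-0.18  0.06  0.08] shift now-axes [ 5.04  0.13 -0.21] shift goal-axes [ 5.04  0.13 -0.2 ]
```

View pics/s4_c250_130.png

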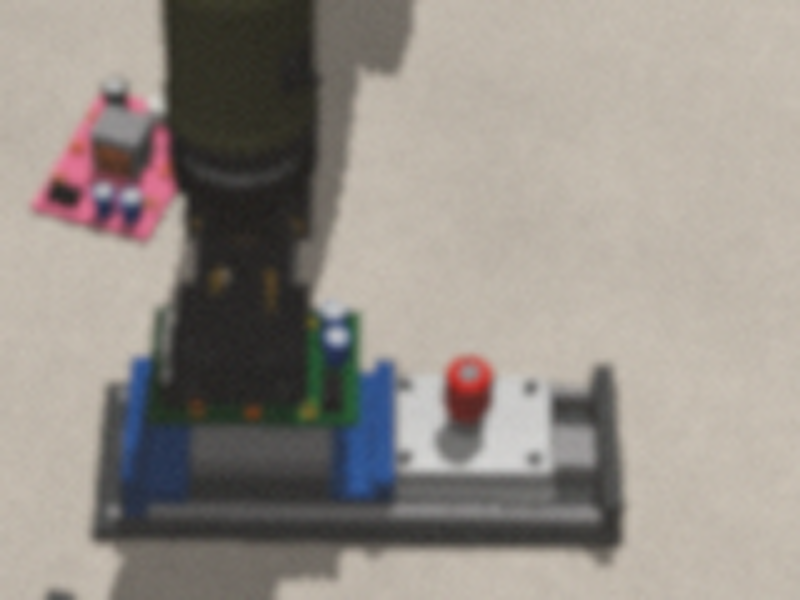

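```bash
python3 - <<'E'
from h import *
a=np.radians(13);X=np.array([np.cos(a),np.sin(a),0]);Y=np.array([-X[1],X[0],0])
q=lambda c,dx,dy,z:((px('s4',c+X*dx+Y*dy+np.array([0,0,z]))-[250,130])*5).round(0).tolist()
t=np.array([.5512,.0567,0])
print('board TCP-centred top (front L,R, back L,R)',[q(t,dx,dy,.0925) for dx,dy in((.04,-.0575),(.04,.0575),(-.04,-.0575),(-.04,.0575))])
F=np.array([.5513,.061,0])
print('lip faces top front/back: fixed',q(F,.045,-.064,.046),q(F,-.045,-.064,.046),'slid',q(F,.045,.064,.046),q(F,-.045,.064,.046))
print('base',[q(F,.055,dy,.01) for dy in(-.1,.1)])
E
```

```text
board TCP-centred top (front L,R, back L,R) [[139.0, 418.0], [352.0, 420.0], [147.0, 307.0], [353.0, 309.0]]
lip faces top front/back: fixed [139.0, 479.0] [148.0, 355.0] slid [370.0, 482.0] [370.0, 357.0]
base [[77.0, 532.0], [433.0, 535.0]]
```

Call:
drive_tool([
  [[0,0,0],[1,0.1,-0.12],2.8],
  [[0,0,0],[1.2,0,0],2.8],
  [[0,0,0],[1.2,0,0],2.8],
  [[0,0,0],[0.7,0,0],2.8],
  [[0,0,0],[0.4,0,0],2.8],
  [[0,0,0],[0.2,0,0],2.8],
  [[0,0,0],[0.2,0,0],2.8],
  [[0,0,0],[0,0,0],2.8],
])

```text
clock: 12.82
tool_pos: [0.552, 0.0603, 0.062]
eef_rot: [0.44, 0.553, -0.44, 0.553]
contact_force: [0.1, -0.3, -2.6]
opening: 0.385
```

Call:
drive_tool([
  [[0,0,0],[0.15,0,0],2.8],
  [[0,0,0],[0.15,0,0],2.8],
  [[0,0,0],[0,0,0],2.8],
])

```text
clock: 13.07
tool_pos: [0.5521, 0.0604, 0.0593]
eef_rot: [0.44, 0.553, -0.44, 0.553]
contact_force: [-0.2, 0.5, -3.5]
opening: 0.379
```

```bash
python3 -c "
from h import *
snap('scene','s5');crop('s5',265,180,75,60,10)
goto([.552,.0585,.056],13)"
```

```text
t 13.12 pos [0.5521 0.0604 0.0593] F [-0.3  0.4 -2.9] op 3.39
turn [-0.01 -0.   -0.02] shift now-axes [ 0.33 -0.05  0.18] shift goal-axes [ 0.33 -0.05  0.18]
```

View pics/s5_c265_180.png

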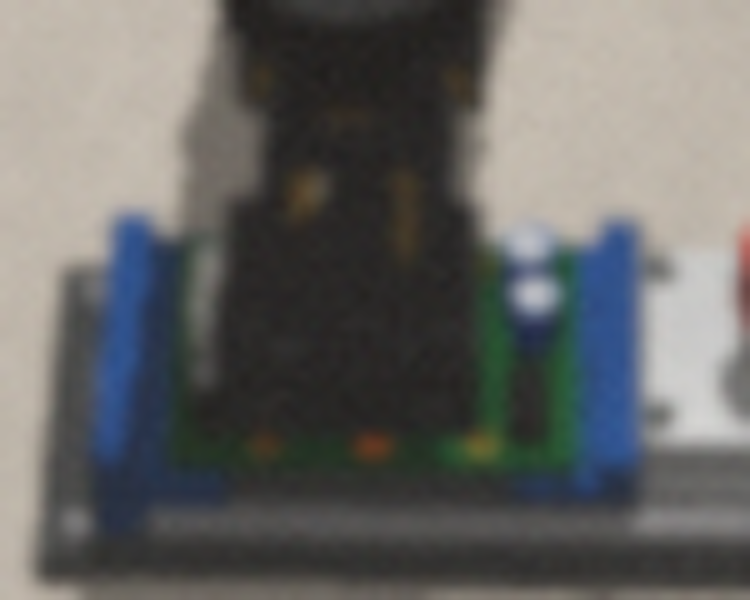

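Call:
drive_tool([
  [[0,0,0],[0.1,0,0.1],2.8],
  [[0,0,0],[0.1,0,0],2.8],
  [[0,0,0],[0.1,0,0],2.8],
  [[0,0,0],[0,0,0],2.8],
])

```text
clock: 13.45
tool_pos: [0.5522, 0.0593, 0.0561]
eef_rot: [0.44, 0.553, -0.44, 0.553]
contact_force: [0.2, 0.1, -2.5]
opening: 0.383
```

Call:
drive_tool([
  [[0,0,0],[0.1,0,0],2.8],
  [[0,0,0],[0,0,0],2.8],
])

```text
clock: 13.62
tool_pos: [0.5522, 0.0593, 0.056]
eef_rot: [0.44, 0.553, -0.44, 0.553]
contact_force: [-2.6, -0.1, 4.7]
opening: 0.381
```

Call:
drive_tool([
  [[0,0,0],[0,0,0],3.5],
  [[0,0,0],[0,0,0],3.7],
  [[0,0,0],[0,0,0],4.2],
  [[0,0,0],[0,0,0],5],
  [[0,0,0],[0,0,0],5.5],
  [[0,0,0],[-0.5,0,0],5.5],
  [[0,0,0],[-1.5,0,0],5.5],
  [[0,0,0],[-3,0,0],5.5],
  [[0,0,0],[-4,0,0],5.5],
  [[0,0,0],[-4,0,0],5.5],
  [[0,0,0],[0,0,4],5.5],
  [[0,0,0],[0,0,4],5.5],
], force=10)

```text
clock: 14.62
tool_pos: [0.5723, -0.0159, 0.1885]
eef_rot: [0.44, 0.554, -0.436, 0.556]
contact_force: [0.7, 0.0, 0.1]
opening: 0.623
```

Call:
drive_tool([
  [[0,0,0],[0,0,4],5.5],
  [[0,0,0],[0,0,4],5.5],
  [[0,0,0],[0,0,4],5.5],
  [[0,0,0],[0,0,4],5.5],
  [[0,0,0],[0,0,2],5.5],
  [[0,0,0],[0,0,0],5.5],
  [[0,0,0],[0,0,0],5.5],
])

```text
clock: 15.2
tool_pos: [0.6102, -0.1955, 0.1852]
eef_rot: [0.441, 0.553, -0.441, 0.553]
contact_force: [-0.2, 1.0, 0.9]
opening: 0.624
```

```bash
python3 - <<'E'
from h import *
snap('scene','s6');snap('top','t6')
a=cv2.imread('pics/t6.png')[180:240,255:355];b=cv2.imread('pics/s6.png')[190:245,265:380]
cv2.imwrite('pics/c6.png',np.vstack([cv2.resize(a[:42],(700,294),interpolation=2),cv2.resize(b[:48],(700,292),interpolation=2)]))
s=r.get_state();print(s['clock'],s['tool_pos'],s['contact_force'])
E
```

```text
15.3 [ 0.61056055 -0.19187294  0.18515886] [ 0.82429256 -0.32018301  0.30647829]
```

View pics/c6.png

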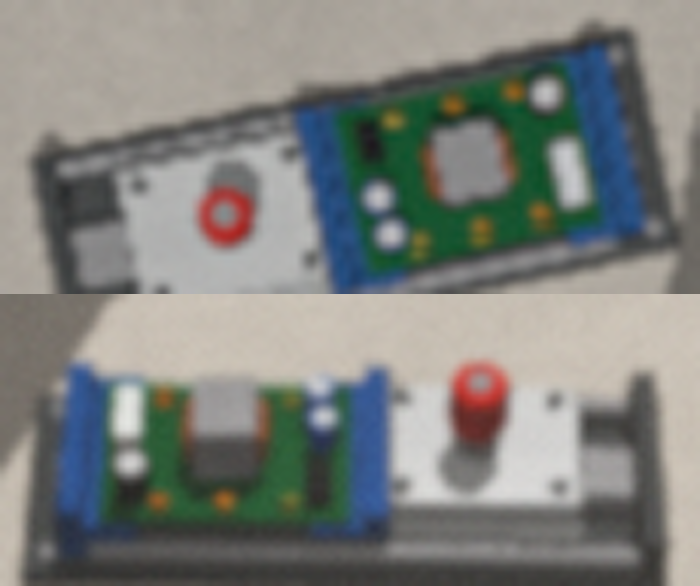

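```bash
python3 -c "
from h import *
r.finish_job()"
```

```text
the job is handed in; nothing more can be done
```

The jaw is reset to the next hole, the green board is in the holder, and I handed the job in at about 15.3 s of the 54 s allowed.

- **Jaw:** I pulled the knob up about 12.7 mm and slid the jaw out about 16 mm. Then I let the pin ride on the bar and pushed slowly until the jaw stopped firmly, at 11 N with no further movement. The two cameras put the knob about 33 mm further out. They also put it at the same height as in the starting hole, so the plunger is fully home.
- **Board:** I gripped the green board by its transformer core and lowered it until it touched the ledges (5 N upward), then released it there. The last pictures, from both cameras, show it lying flat between the two blue lips, long side along the rail and roughly centred across it. The gripper was clear and touching nothing.
- **Disagreement:** The board sat about 4 mm off the gripper's centre along the rail. I saw this in the camera view and corrected for it before setting the board down.
- **Other objects:** I did not touch any of the other things on the table. I only judged this from the path of the moves and the views I took, and did not measure their positions again.

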